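# Pack the pulley fitting kit into the colour-coded tray

## Task

Pack the pulley fitting kit into the grey tray: set the dark wooden sheave flat in the middle of the blue mat with the wing nut standing on top of it at its centre, the small brass tin upright in the middle of the red mat, and the smaller of the two cardboard boxes near the tray lying flat in the middle of the yellow mat. The taller grey tin, the larger cardboard box and the light wooden ring near by are not part of the kit: leave them where they are.

Things in the scene. Friction and masses are not known exactly. Their poses are not given: they have to be found in the camera images.
- sheave_mid (a point): Dark brown turned wooden sheave: a grooved disc lying flat, 63 mm in diameter, 22 mm high. The point is its centre, 11 mm above its underside; z is its axis, up. Its upper face is flat but for a small bore. On the bench at the start.
- wing_nut_mid (a point): Dark iron wing nut standing on its hub: hub 20 mm in diameter and 10 mm high, two wings 42 mm overall along its y, rising to 19 mm. The point is at mid-height of the hub, 5 mm above its underside; z up. Take it by the hub, along its x, across the line of the wings. On the bench at the start.
- brass_tin_mid (a point): Small open brass-yellow tin, empty, upright, 56 mm in diameter (58 at the bead), 39 mm high. The point is on its axis at mid-height, 19.5 mm above its underside; z up. On the bench at the start.
- small_box_mid (a point): The smaller, flat pale-grey cardboard box, closed, 57 mm (along x) by 87 mm (along y), 35 mm high (further boxes stand out of reach at the far right of the bench). The point is its centre, 17.5 mm above its underside; z up. On the bench at the start.
- mat_blue_top (a point): Point at the centre of the upper face of the blue mat (100 x 98 x 2 mm), which lies at the bottom of one of the three bays of the fixed grey kit tray; this face is 6 mm above the bench. Which bay is blue changes. Each bay is 108 mm (along y) by 106 mm (along x) inside; the tray's rim and dividers, 5 mm thick, stand 8 mm above the mats (14 mm above the bench). z up, y along the row of bays (the next bay's centre is 113 mm away), x across the tray.
- mat_red_top (a point): Point at the centre of the upper face of the red mat (100 x 98 x 2 mm), which lies at the bottom of one of the three bays of the fixed grey kit tray; this face is 6 mm above the bench. Which bay is red changes. Each bay is 108 mm (along y) by 106 mm (along x) inside; the tray's rim and dividers, 5 mm thick, stand 8 mm above the mats (14 mm above the bench). z up, y along the row of bays (the next bay's centre is 113 mm away), x across the tray.
- mat_yellow_top (a point): Point at the centre of the upper face of the yellow mat (100 x 98 x 2 mm), which lies at the bottom of one of the three bays of the fixed grey kit tray; this face is 6 mm above the bench. Which bay is yellow changes. Each bay is 108 mm (along y) by 106 mm (along x) inside; the tray's rim and dividers, 5 mm thick, stand 8 mm above the mats (14 mm above the bench). z up, y along the row of bays (the next bay's centre is 113 mm away), x across the tray.
- grey_tin: Taller open grey metal tin, 65 mm in diameter, 86 mm high; not part of the kit. Origin at the centre of its underside, on the bench.
- big_box: The larger pale-grey cardboard box, 72 mm (x) by 107 mm (y), 43 mm high; not part of the kit. Origin at the centre of its underside, on the bench.
- wood_ring: Light-brown wooden ring lying flat, 105 mm outside, about 50 mm inside, 18 mm high; not part of the kit. Origin at the centre of its underside, on the bench.
Mind the look-alikes: they are no part of the job. What is shaped like the part that bears sheave_mid but orange or pink is not meant.

How it is judged (in metres and radians):
At the end, for the whole second after the job is handed in: Sheave flat on the blue mat, brass tin upright on the red, smaller box flat on the yellow, each within 15 mm of the mat's middle; wing nut standing on the sheave within 15 mm of its centre; all at rest; grey tin, larger box and wooden ring within 20 mm of where they stood (horizontal distance between sheave_mid and mat_blue_top below 0.015 m and z of sheave_mid in the frame of mat_blue_top below 0.016 m and angle between each of sheave_mid, brass_tin_mid, small_box_mid's own z axis and vertical below 0.12 rad and horizontal distance between brass_tin_mid and mat_red_top below 0.015 m and z of brass_tin_mid in the frame of mat_red_top below 0.0245 m and horizontal distance between small_box_mid and mat_yellow_top below 0.015 m and z of small_box_mid in the frame of mat_yellow_top below 0.0225 m and horizontal distance between wing_nut_mid and sheave_mid below 0.015 m and z of wing_nut_mid in the frame of sheave_mid between 0.012 and 0.021 m and angle between wing_nut_mid's own z axis and vertical below 0.15 rad and linear speed of each of sheave, brass_tin, small_box, wing_nut below 0.02 m/s and distance of each of grey_tin, big_box, wood_ring from where it was at the start of the episode below 0.02 m); the robot touches nothing.
It fails at once if the grey tin is moved more than 30 mm (distance of grey_tin from where it was at the start of the episode above 0.03 m).
It fails at once if the larger pale box is moved more than 30 mm (distance of big_box from where it was at the start of the episode above 0.03 m).
It fails at once if the wooden ring is moved more than 30 mm (distance of wood_ring from where it was at the start of the episode above 0.03 m).
It also fails if it takes over 96 s, if anything falls off the work surface, if the arm or the gripper's body presses on something with over 40 N, if the wrist force passes 120 N, or if a joint passes its speed limit or range.

## Robot

A 6-joint arm with a two-finger parallel gripper is mounted at the origin on a cart in front of the work surface, level with it; the furniture and walls round the work are solid. World frame = base frame: x ahead of the robot, y to its left, z up, the work surface at z = 0. Lengths are in mm, angles in rad, forces in N, time in s.
With the tool pointing down it reaches from about 350 to 775 mm from the base axis. Payload 7.3 kg.
Tool frame: the origin (TCP) lies at the centre of the arm's flange, where the gripper is bolted on; the fingertips stand 178 mm ahead of it and the grasp point (between the pads) lies 159 mm ahead of it; z points along the fingers, y is the direction in which the jaws open and shut (so a half turn about z gives the same grasp; the last joint's range is limited). The gripper opens to 92 mm and grips with 3 to 60 N. Pads are 19 mm wide; open, the fingers measure 130 mm over their backs; the gripper's body (75 mm by 190 mm) begins 47 mm behind the grasp point.
Start: joints at [0.983, 0.342, 1.524, -0, 1.275, -0.146], TCP at [224.452, 474.604, 404.741] pointing down, gripper open.
Joint ranges: [-2.53, 2.53], [-0.77, 2.02], [0.04, 2.7], [-1, 4.14], [0.28, 2.66], [-3.11, 3.11]. Speed limits (rad/s): [2.57, 2.57, 3.14, 3.14, 3.14, 3.14].

## Interface

Orientations are given as [roll, pitch, yaw] about the fixed x, y, z axes, in that order (R = Rz(yaw) Ry(pitch) Rx(roll)).
In Python, from plant import status, viewer, ticket gives the robot as it stands.
- The arm moves only by the tool play_rows, never from a script. Its argument "commands" is a list of rows, each an object with "offset": the shift along the tool's x, y, z in m, a list of three; "twist": the turn about the tool's z in degrees. A call has 1 to 5 rows; each row shifts and turns the commanded pose from where the row before left it, along the tool's axes as they then stand; what a row does not reach is not made up. A row lasts 1/10 s, in which the tool goes at most 50 mm and 8.59 degrees, less where a joint would pass 70% of its speed; a pose out of reach is approached as far as the arm can. A call with a gripper value outside its range is refused whole. "jaw" is the closure in counts, from 0 (fully open) to 255 (shut), set as the call begins (left out, the last holds). The fingers move at their own pace and stop on an object; the grip force is fixed at half the most. Time passes only in rows, so rows that do not move let the fingers close. It gives the time, the measured TCP pose, the force and the opening at its end, in the units of the state.
- status.get_obs(): the state, without advancing time (a new reading comes with each control period).
- viewer.capture(name): name is "scene" or "side" or "wrist"; returns the picture (400x640x3 uint8, red, green, blue); there is no depth.
- viewer.camera_params(name): a dict with "fov_y" (degrees; the focal length in pixels is half the picture's height over the tangent of half this angle, whatever the lens; pixels are square), "cx", "cy" (the principal point, pixels), "D" ([k1, k2, p1, p2, k3] as OpenCV has them; the pictures are not rectified), "rvec" (rotation vector, rad) and "tvec" (3), from world to camera coordinates, as OpenCV has them; the wrist camera has in their place "T_tool_cam" (4x4, takes a point from camera to tool coordinates, whose origin is the TCP and whose axes are the flange's). Camera axes: x right, y down, z forward; pixel columns grow to the right and rows downward; lengths in mm; the calibration is good to about 2 mm. A picture is of the moment at which its call begins: read the wrist's pose just before it. camera_params takes no time and is no camera call.
- ticket.close_job(): hands the job in, once; it reports no verdict.
The state is a dict: "time": time; "joint_positions": joint angles; "dq": joint speeds; "tau": joint torques, N m; "tool_pos": TCP position; "tcp_rot": TCP orientation; "contact_force": force on the tool from outside, world axes, zero at the start; "moment": the same for the moment, N m; "grip_width": finger opening in mm.
Only numpy, scipy, OpenCV 4.12 (cv2) and the standard library are available. Lean on these libraries where they do the work, as an engineer would, in place of code of your own. Each camera call takes 0.05 s, during which the arm holds its last target.

## Working session

There is one attempt and no reset: what is moved stays moved. The work goes in short steps, Python scripts to look and compute and a tool call to move; the robot and the scene stay as the last step left them, time stands still between calls to the robot, and variables do not carry over. Pictures are saved under pics/ and viewed, and the job is handed in when it is done.

Besides the shell and the picture viewer there is one more tool, called after "Emit:" as name(argument=value, ...) on one line, values as JSON. play_rows: Moves the arm, as the interface text tells. Its arguments: {"type":"object","properties":{"commands":{"type":"array"},"jaw":{"type":"number"}},"required":["commands"]}

```bash
ls; mkdir -p pics; python3 - <<'E'
from plant import status, viewer, ticket
import cv2
print(status.get_obs())
for n in ("scene","side","wrist"):
    im=viewer.capture(n); cv2.imwrite(f"pics/{n}0.png",im[:,:,::-1]); print(n,viewer.camera_params(n))
E
```

```text
pics
{'time': 0.0, 'joint_positions': array([ 9.82981558e-01,  3.42709295e-01,  1.52501128e+00,  3.82651638e-05,
        1.27538404e+00, -1.45989956e-01]), 'dq': array([ 3.68190331e-05,  1.73025536e-03,  6.23392936e-04, -6.75515757e-04,
        7.38229100e-06, -1.54424441e-03]), 'tau': array([-1.83052503e-03, -4.31229794e+01, -2.44220513e+01,  7.15612387e-02,
        5.61025995e-02, -9.45713396e-05]), 'tool_pos': array([224.38032801, 474.48763187, 404.053727  ]), 'tcp_rot': array([-3.14010210e+00, -2.56148845e-04,  2.69975648e+00]), 'contact_force': array([ 0.82647378, -0.07665722,  0.01459721]), 'moment': array([ 0.02143966, -0.00574749, -0.02727581]), 'grip_width': 91.41401647714184}
scene {'fov_y': 47.696707122945895, 'cx': 314.23764748200796, 'cy': 190.33663193111323, 'D': array([0.03381853, 0.        , 0.        , 0.        , 0.        ]), 'rvec': array([ 1.1408867 , -2.31972657,  0.99864821]), 'tvec': array([ 649.96480699,  209.39438462, 1220.80529752])}
side {'fov_y': 55.42768612074541, 'cx': 316.7205718405727, 'cy': 201.3299061053081, 'D': array([-0.04072858,  0.        ,  0.        ,  0.        ,  0.        ]), 'rvec': array([ 0.72052569, -2.43081807,  1.30836788]), 'tvec': array([689.14000196,  38.53609119, 933.79630972])}
wrist {'fov_y': 58.940727184273285, 'cx': 316.00750168107953, 'cy': 202.01044811297913, 'D': array([-0.00172275,  0.        ,  0.        ,  0.        ,  0.        ]), 'T_tool_cam': array([[-1.00569017e-04, -9.62140752e-01, -2.72553047e-01,
         7.15546418e+01],
       [ 9.99999991e-01, -1.22038200e-04,  6.18188248e-05,
         4.96769624e-01],
       [-9.27402937e-05, -2.72553038e-01,  9.62140755e-01,
         1.94966722e+01],
       [ 0.00000000e+00,  0.00000000e+00,  0.00000000e+00,
         1.00000000e+00]])}
```

View pics/scene0.png

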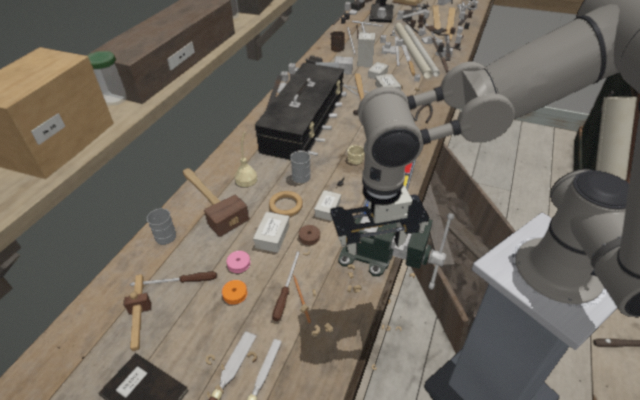

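View pics/side0.png

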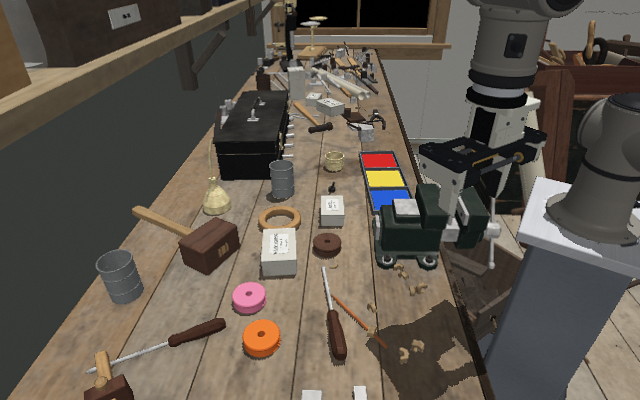

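View pics/wrist0.png

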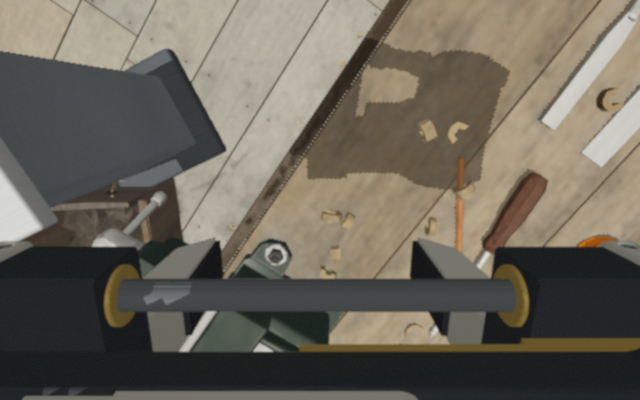

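The side view shows the sheave (327,245), small box (332,210), wing nut (332,187), brass tin (334,161), and the tray with red, yellow and blue mats (378,160)/(385,178)/(392,202), next to the vise. I'll write the helpers and measure.

```bash
cat > h.py <<'E'
from plant import status, viewer, ticket
import cv2, numpy as np
from scipy.spatial.transform import Rotation as R
def K(p):
    f=200/np.tan(np.radians(p["fov_y"])/2); return np.array([[f,0,p["cx"]],[0,f,p["cy"]],[0,0,1]])
def pose(n,obs=None):
    p=viewer.camera_params(n)
    if n=="wrist":
        T=np.eye(4); T[:3,:3]=R.from_euler('xyz',obs["tcp_rot"]).as_matrix(); T[:3,3]=obs["tool_pos"]
        W=T@p["T_tool_cam"]; return p,W[:3,:3],W[:3,3]
    r=cv2.Rodrigues(p["rvec"])[0]; return p,r.T,-r.T@p["tvec"]
def ray2plane(n,uv,z,obs=None):
    p,Rw,c=pose(n,obs)
    q=cv2.undistortPoints(np.array(uv,float).reshape(-1,1,2),K(p),p["D"]).reshape(-1,2)
    d=np.c_[q,np.ones(len(q))]@Rw.T
    return c+d*((z-c[2])/d[:,2])[:,None]
def proj(n,X,obs=None):
    p,Rw,c=pose(n,obs); r=Rw.T
    return cv2.projectPoints(np.array(X,float).reshape(-1,1,3),cv2.Rodrigues(r)[0],-r@c,K(p),p["D"])[0].reshape(-1,2)
def snap(n,f):
    o=status.get_obs(); im=viewer.capture(n)[:,:,::-1].copy(); cv2.imwrite(f"pics/{f}.png",im); return o,im
def totool(v,yaw):  # world xy delta (mm)-> tool offset m, tool down (roll pi)
    m=R.from_euler('xyz',[np.pi,0,yaw]).as_matrix(); return (m.T@np.array(v,float)/1000).round(4)
E
python3 - <<'E'
from h import *
for n in("side","scene"): print(n,pose(n)[2])
P=lambda n,uv,z:print(n,uv,z,ray2plane(n,[uv],z)[0].round(0))
for uv,z in [((327,240),22),((332,201),35),((332,186),10),((334,155),39),((379,160),6),((385,178),6),((392,201),6),((279,219),9),((282,165),86),((118,260),80),((280,242),43),((262,335),22)]: P("side",uv,z)
for uv,z in [((309,233),22),((329,203),35),((340,183),10),((356,152),39)]: P("scene",uv,z)
# bigger crops
im=cv2.imread("pics/side0.png")[130:280,240:460]; cv2.imwrite("pics/side0c.png",cv2.resize(im,None,fx=3.5,fy=3.5,interpolation=cv2.INTER_CUBIC))
E
```

```text
side [ 147.55199497 1010.03208254  553.56853387]
scene [-214.57766758  958.89078371  995.56552903]
side (327, 240) 22 [498. 454.  22.]
side (332, 201) 35 [561. 331.  35.]
side (332, 186) 10 [621. 233.  10.]
side (334, 155) 39 [687. 115.  39.]
side (379, 160) 6 [583.  13.   6.]
side (385, 178) 6 [518. 108.   6.]
side (392, 201) 6 [451. 209.   6.]
side (279, 219) 9 [650. 435.   9.]
side (282, 165) 86 [723. 320.  86.]
side (118, 260) 80 [759. 777.  80.]
side (280, 242) 43 [565. 535.  43.]
side (262, 335) 22 [456. 725.  22.]
scene (309, 233) 22 [494. 459.  22.]
scene (329, 203) 35 [544. 346.  35.]
scene (340, 183) 10 [614. 244.  10.]
scene (356, 152) 39 [678. 122.  39.]
```

View pics/side0c.png

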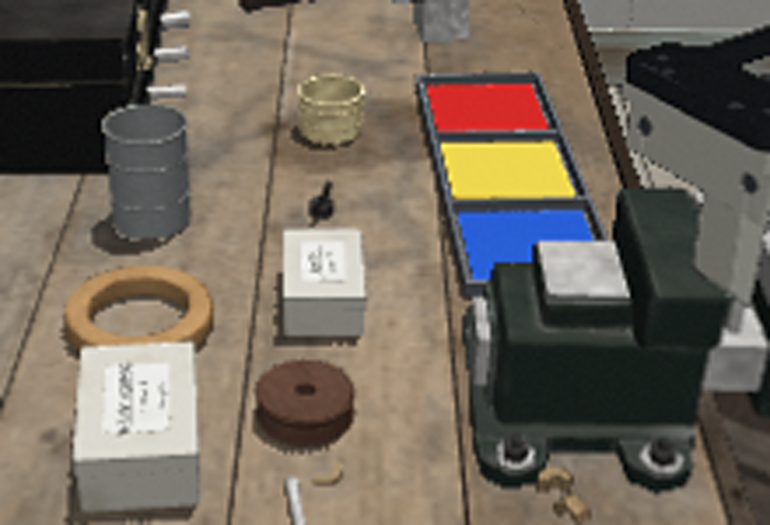

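Emit:
play_rows(commands=[{"offset": [-0.037, -0.009, 0], "twist": 0}, {"offset": [-0.037, -0.009, 0], "twist": 0}, {"offset": [-0.037, -0.009, 0], "twist": 0}, {"offset": [-0.037, -0.009, 0], "twist": 0}, {"offset": [-0.037, -0.009, 0], "twist": 0}])

```text
time: 0.65
tool_pos: [373.4, 353.7, 404.5]
tcp_rot: [-3.141, -0.0, 2.7]
contact_force: [0.0, -0.4, 0.4]
grip_width: 91.8
```

```bash
python3 - <<'E'
from h import *
o,im=snap("wrist","w1"); print(o)
E
```

```text
{'time': 0.65, 'joint_positions': array([ 6.09246784e-01,  3.22741598e-01,  1.55303467e+00,  3.16269992e-05,
        1.26613687e+00, -5.19984044e-01]), 'dq': array([-7.31606239e-01,  7.09856106e-02, -1.02277696e-01, -1.35537701e-04,
        3.03353139e-02, -7.23901653e-01]), 'tau': array([ 3.58097143e+00, -4.31475055e+01, -2.34172618e+01, -3.98686228e-03,
        1.87215842e-01,  9.51581262e-01]), 'tool_pos': array([373.39074857, 353.71830738, 404.54542523]), 'tcp_rot': array([-3.14132951e+00, -1.85419689e-04,  2.70001764e+00]), 'contact_force': array([ 0.00913935, -0.35378092,  0.36496335]), 'moment': array([ 0.06055795, -0.03336106,  0.01415027]), 'grip_width': 91.84203767482828}
```

View pics/w1.png

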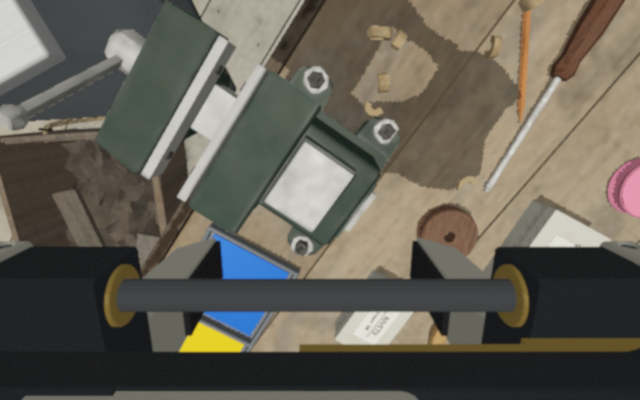

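The vise abuts the blue bay; the sheave is at (447,230). Carrying on over the row.

Emit:
play_rows(commands=[{"offset": [-0.045, -0.011, 0], "twist": 0}, {"offset": [-0.045, -0.011, 0], "twist": 0}, {"offset": [-0.045, -0.011, 0], "twist": 0}, {"offset": [-0.035, -0.008, 0], "twist": 0}, {"offset": [0, 0, 0], "twist": 0}])

```text
time: 1.2
tool_pos: [511.4, 242.3, 403.9]
tcp_rot: [-3.141, 0.001, 2.695]
contact_force: [-1.1, 0.2, -0.3]
grip_width: 91.7
```

```bash
python3 - <<'E'
from h import *
o,im=snap("wrist","w2"); print(o["tool_pos"],o["tcp_rot"],o["dq"].round(3))
E
```

```text
[511.41692806 242.31874029 403.94697006] [-3.14086833e+00  8.14514097e-04  2.69506165e+00] [ 0.068 -0.029  0.054  0.035  0.011  0.05 ]
```

View pics/w2.png

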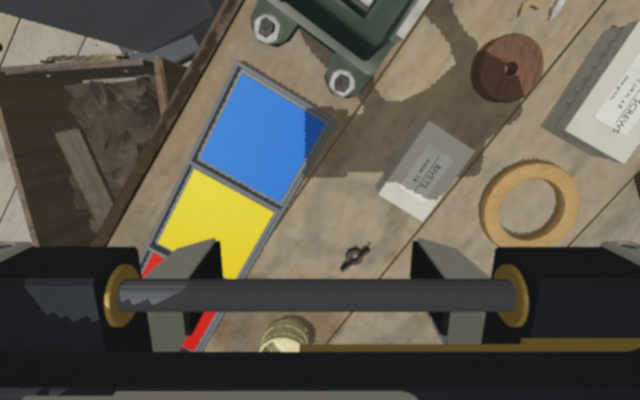

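Emit:
play_rows(commands=[{"offset": [-0.045, -0.011, 0], "twist": 0}, {"offset": [-0.045, -0.011, 0], "twist": 0}, {"offset": [-0.035, -0.01, 0], "twist": 0}, {"offset": [0, 0, 0], "twist": 0}])

```text
time: 1.65
tool_pos: [609.7, 160.8, 403.8]
tcp_rot: [-3.141, 0.0, 2.697]
contact_force: [-0.0, 0.4, 0.2]
grip_width: 91.7
```

```bash
python3 - <<'E'
from h import *
o,im=snap("wrist","w3"); print(o["tool_pos"],o["tcp_rot"],o["dq"].round(3))
E
```

```text
[609.69694252 160.77713437 403.79239574] [-3.14083221e+00  3.03836994e-04  2.69696298e+00] [ 0.058 -0.038  0.067  0.033  0.005  0.038]
```

View pics/w3.png

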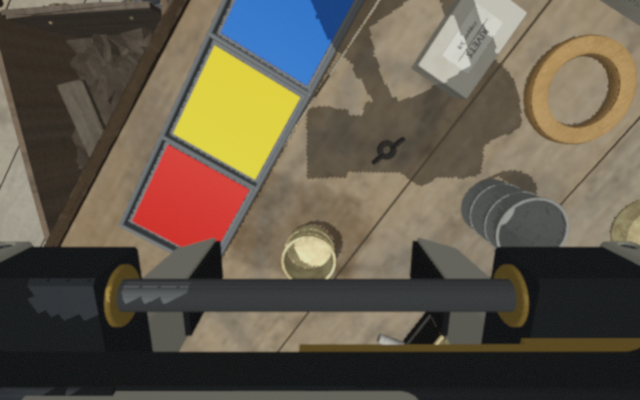

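Both views are clear: w2 shows the blue mat, box (427,170), sheave (507,68) and wing nut (353,257). w3 shows the yellow and red mats, wing nut (388,149) and brass tin (309,253). Next I'll get accurate positions.

```bash
cat > m.py <<'E'
from h import *
def ob(pos,rot): return dict(tool_pos=np.array(pos),tcp_rot=np.array(rot))
o2=ob([511.417,242.319,403.947],[-3.140868,0.0008145,2.69506]); o3=ob([609.697,160.777,403.792],[-3.140832,0.000304,2.696963])
def mask(im,kind,roi=None):
    h=cv2.cvtColor(im,cv2.COLOR_BGR2HSV); H,S,V=[h[:,:,i].astype(int) for i in range(3)]
    m={'blue':(abs(H-110)<12)&(S>150),'yellow':(abs(H-27)<6)&(S>150)&(V>120),'red':((H<6)|(H>174))&(S>180),
       'dark':(V<55),'brown':((H<12)|(H>172))&(S>70)&(S<190)&(V<135),'white':(S<40)&(V>95)}[kind].astype(np.uint8)*255
    if roi is not None:
        z=np.zeros_like(m); x0,y0,x1,y1=roi; z[y0:y1,x0:x1]=m[y0:y1,x0:x1]; m=z
    c,_=cv2.findContours(m,cv2.RETR_EXTERNAL,cv2.CHAIN_APPROX_NONE); return m,max(c,key=cv2.contourArea).reshape(-1,2)
E
python3 - <<'E'
from m import *
i2=cv2.imread("pics/w2.png"); i3=cv2.imread("pics/w3.png")
def rect(im,o,k,roi,z,name=None):
    m,c=mask(im,k,roi); w=ray2plane("wrist",c,z,o)[:,:2].astype(np.float32)
    r=cv2.minAreaRect(w); print(name or k,len(c),"centre",np.round(r[0],1),"size",np.round(r[1],1),"ang",round(r[2],1))
rect(i2,o2,'blue',(0,0,640,235),6); rect(i2,o2,'yellow',(0,0,640,240),6)
rect(i3,o3,'yellow',(0,0,640,240),6); rect(i3,o3,'red',(0,0,640,242),6)
rect(i2,o2,'brown',(465,25,550,110),15,'sheave')
rect(i2,o2,'dark',(335,238,375,275),10,'wing'); rect(i3,o3,'dark',(365,130,415,170),10,'wing')
cr=lambda im,a,f:cv2.imwrite(f,cv2.resize(im[a[1]:a[3],a[0]:a[2]],None,fx=4,fy=4,interpolation=cv2.INTER_CUBIC))
a=cv2.resize(i2[110:230,360:490],None,fx=4,fy=4);b=cv2.resize(i2[20:110,460:560],None,fx=4,fy=4);c=cv2.resize(i3[210:285,260:360],None,fx=4,fy=4);d=cv2.resize(i3[120:180,350:430],None,fx=4,fy=4)
cv2.imwrite("pics/a.png",a)
H=np.zeros((600,800,3),np.uint8);H[:360,:400]=b;H[:300,400:]=c;H[360:600,:320]=d;cv2.imwrite("pics/b.png",H)
E
```

```text
blue 319 centre [458.1 204.3] size [96.9 98.9] ang 34.0
yellow 270 centre [519.9 112.6] size [97.2 94.1] ang 34.2
yellow 331 centre [521.5 110.6] size [97. 99.] ang 34.0
red 294 centre [584.7  16.8] size [95.5 97.5] ang 34.1
sheave 563 centre [502.5 453.9] size [66.5 55.2] ang 62.7
wing 84 centre [618.4 237.3] size [14.8 38.4] ang 20.1
wing 81 centre [620.9 239. ] size [38.8 19. ] ang 84.4
```

View pics/a.png

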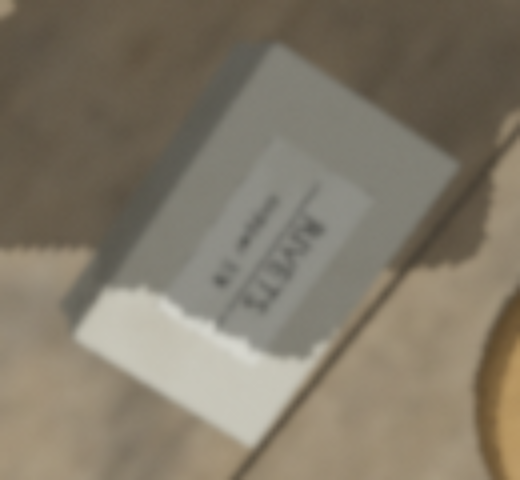

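View pics/b.png

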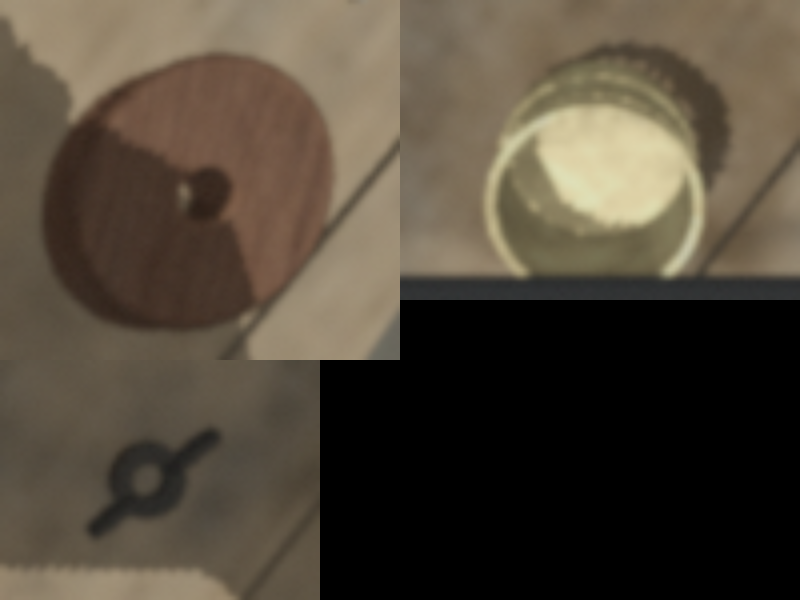

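```bash
python3 - <<'E'
from m import *
r=lambda uv,z,o:ray2plane("wrist",uv,z,o)[:,:2]
b=r([(428.75,120.5),(475,150.75),(422.5,221.75),(378.75,194.5)],35,o2).astype(np.float32); print("box",cv2.minAreaRect(b),b.mean(0))
print("sheave",r([(512.2,68.2),(511.2,67.4)],22,o2))
print("tin",r([(308.75,262.75)],39,o3))
print("wing",r([(387,149.75)],10,o3)); w=r([(403.75,138.5),(373.75,162.5)],17,o3); d=w[0]-w[1]; print(w.mean(0),np.linalg.norm(d),np.degrees(np.arctan2(d[1],d[0])))
print("wing in w2",r([(354,257.5)],10,o2))
# vise
print("vise jaw corners z=90?",[r([(341,82),(265,28)],z,o2).round() for z in (10,)])
E
```

```text
box ((556.6586303710938, 342.8710632324219), (56.23289108276367, 86.91583251953125), 32.69794464111328) [556.86536 342.91058]
sheave [[500.69231608 456.90066407]
 [499.57929491 456.24678046]]
tin [[691.03759738 113.71697478]]
wing [[621.50108586 238.37131693]]
[621.61796933 238.67288089] 38.70135665196273 104.42151864885503
wing in w2 [[621.7133595  238.25062142]]
vise jaw corners z=90? [array([[441., 304.],
       [364., 259.]])]
```

```bash
python3 - <<'E'
from m import *
r=lambda uv,z,o:ray2plane("wrist",uv,z,o)[:,:2].round()
print("bigbox base",r([(545,127),(612,160)],0,o2)," top",r([(566,143),(625,160)],43,o2)); print("screwdriver tip",r([(551,15),(525,8)],5,o2))
print("side big box top corners",ray2plane("side",[(265,231),(295,230),(261,258),(297,258)],43).round())
print("target cam px check", proj("wrist",[[457.9,204.4,6]],o2))
E
```

```text
bigbox base [[576. 482.]
 [642. 539.]]  top [[585. 473.]
 [626. 520.]]
screwdriver tip [[473. 514.]
 [456. 493.]]
side big box top corners [[616. 523.  43.]
 [563. 484.  43.]
 [566. 595.  43.]
 [505. 556.  43.]]
target cam px check [[261.67103686 140.36483448]]
```

```bash
python3 - <<'E'
from h import *
o=status.get_obs(); print(totool([500.3-o["tool_pos"][0],456.6-o["tool_pos"][1],0],o["tcp_rot"][2]))
E
```

```text
[0.2238 0.2194 0.    ]
```

Emit:
play_rows(commands=[{"offset": [0.032, 0.031, 0], "twist": 0}, {"offset": [0.032, 0.032, 0], "twist": 0}, {"offset": [0.032, 0.032, 0], "twist": 0}, {"offset": [0.032, 0.031, 0], "twist": 0}, {"offset": [0.032, 0.031, 0], "twist": 0}], jaw=40)

```text
time: 2.2
tool_pos: [527.4, 376.1, 405.1]
tcp_rot: [3.142, -0.001, 2.702]
contact_force: [0.6, 0.3, -0.0]
grip_width: 77.4
```

Emit:
play_rows(commands=[{"offset": [0.032, 0.031, 0], "twist": 0}, {"offset": [0.032, 0.031, 0], "twist": 8}, {"offset": [0, 0, 0.03], "twist": 8}, {"offset": [0, 0, 0.03], "twist": 8}, {"offset": [0, 0, 0.03], "twist": 8}])

```text
time: 2.7
tool_pos: [496.1, 458.3, 314.0]
tcp_rot: [-3.141, -0.001, 2.139]
contact_force: [-0.2, -0.3, -1.2]
grip_width: 77.2
```

Emit:
play_rows(commands=[{"offset": [0, 0, 0], "twist": 8}, {"offset": [0, 0, 0], "twist": 8}, {"offset": [0, 0, 0], "twist": 8}, {"offset": [0, 0, 0], "twist": 8}, {"offset": [0, 0, 0], "twist": 8}])

```text
time: 3.2
tool_pos: [496.6, 457.8, 315.0]
tcp_rot: [-3.141, 0.0, 1.44]
contact_force: [-0.3, 0.4, -0.3]
grip_width: 77.6
```

Emit:
play_rows(commands=[{"offset": [0, 0, 0], "twist": 8}, {"offset": [0, 0, 0], "twist": 0}])

```text
time: 3.4
tool_pos: [496.9, 457.7, 315.0]
tcp_rot: [-3.141, 0.0, 1.304]
contact_force: [0.4, 0.4, 0.1]
grip_width: 77.7
```

```bash
python3 - <<'E'
from h import *
o,im=snap("wrist","w4"); print(o["tool_pos"],o["tcp_rot"],o["grip_width"], totool([500.3-o["tool_pos"][0],456.6-o["tool_pos"][1],0],o["tcp_rot"][2]))
E
```

```text
[496.94366187 457.67301692 314.9648231 ] [-3.14076881e+00  1.55815578e-04  1.30446123e+00] 77.65427799293376 [-0.0002  0.0035  0.    ]
```

View pics/w4.png

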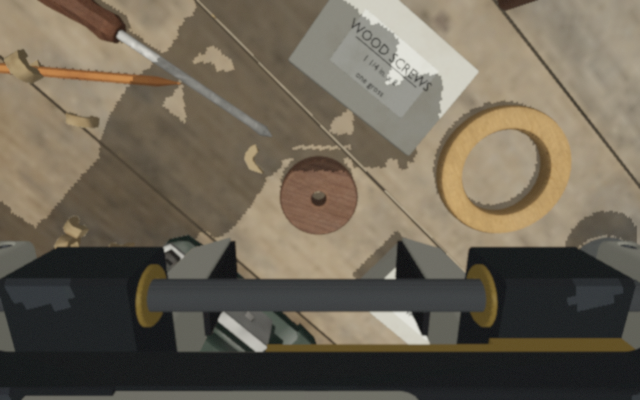

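```bash
python3 - <<'E'
from h import *
o=status.get_obs(); x=ray2plane("wrist",[(319,198.5)],20,o)[0]; print(x, totool(x*[1,1,0]-o["tool_pos"]*[1,1,0],o["tcp_rot"][2]))
E
```

```text
[500.83292144 455.01997481  20.        ] [-0.0015  0.0041  0.    ]
```

Emit:
play_rows(commands=[{"offset": [-0.001, 0.0037, 0.04], "twist": 0}, {"offset": [0, 0, 0.04], "twist": 0}, {"offset": [0, 0, 0.03], "twist": 0}, {"offset": [0, 0, 0.018], "twist": 0}, {"offset": [0, 0, 0], "twist": 0}])

```text
time: 3.95
tool_pos: [500.6, 454.4, 183.5]
tcp_rot: [-3.137, 0.005, 1.308]
contact_force: [0.6, 0.3, 0.4]
grip_width: 77.5
```

Emit:
play_rows(commands=[{"offset": [0, 0, 0], "twist": 0}, {"offset": [0, 0, 0], "twist": 0}, {"offset": [0, 0, 0], "twist": 0}, {"offset": [0, 0, 0], "twist": 0}], jaw=255)

```text
time: 4.35
tool_pos: [502.5, 455.0, 188.6]
tcp_rot: [3.14, -0.003, 1.304]
contact_force: [-1.2, 1.0, 5.2]
grip_width: 60.1
```

Emit:
play_rows(commands=[{"offset": [0, 0, -0.01], "twist": 0}, {"offset": [0, 0, -0.03], "twist": 0}, {"offset": [0, 0, -0.045], "twist": 0}, {"offset": [0, 0, -0.045], "twist": 0}, {"offset": [0, 0, -0.045], "twist": -8}])

```text
time: 4.85
tool_pos: [502.2, 454.1, 364.2]
tcp_rot: [3.141, -0.0, 1.445]
contact_force: [0.7, 0.1, 0.4]
grip_width: 59.9
```

Emit:
play_rows(commands=[{"offset": [0, 0, -0.03], "twist": -8}, {"offset": [0, 0, 0], "twist": -8}, {"offset": [0, 0, 0], "twist": -8}, {"offset": [0, 0, 0], "twist": -8}, {"offset": [0, 0, 0], "twist": -8}])

```text
time: 5.35
tool_pos: [502.3, 454.2, 392.5]
tcp_rot: [3.141, 0.0, 2.147]
contact_force: [0.3, -0.3, -0.9]
grip_width: 60.1
```

```bash
python3 - <<'E'
from h import *
o,im=snap("side","s1"); print(o["tool_pos"],o["tcp_rot"],o["grip_width"], totool([457.9-o["tool_pos"][0],204.4-o["tool_pos"][1],0],o["tcp_rot"][2]))
E
```

```text
[502.26544095 454.21342502 392.51350309] [3.14112926e+00 1.93126319e-04 2.14694733e+00] 60.08447109994073 [-0.1853 -0.1733 -0.    ]
```

View pics/s1.png

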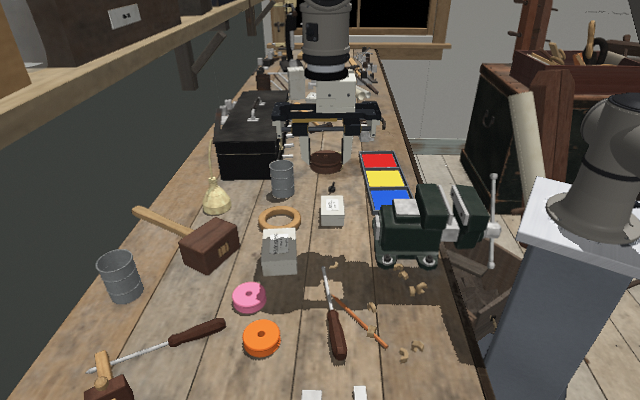

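Emit:
play_rows(commands=[{"offset": [-0.031, -0.029, 0], "twist": 0}, {"offset": [-0.031, -0.029, 0], "twist": 0}, {"offset": [-0.031, -0.029, 0], "twist": 0}, {"offset": [-0.031, -0.029, 0], "twist": 0}, {"offset": [-0.031, -0.029, 0], "twist": 0}])

```text
time: 5.9
tool_pos: [463.3, 244.1, 392.3]
tcp_rot: [3.141, 0.0, 2.139]
contact_force: [-0.3, -0.0, -0.6]
grip_width: 60.3
```

Emit:
play_rows(commands=[{"offset": [-0.03, -0.028, 0], "twist": 0}, {"offset": [0, 0, 0.03], "twist": 0}, {"offset": [0, 0, 0.03], "twist": 0}, {"offset": [0, 0, 0.02], "twist": 0}, {"offset": [0, 0, 0], "twist": 0}])

```text
time: 6.4
tool_pos: [455.9, 204.9, 309.9]
tcp_rot: [-3.137, -0.001, 2.139]
contact_force: [-0.2, 0.7, -0.7]
grip_width: 60.1
```

```bash
python3 - <<'E'
from h import *
o,im=snap("wrist","w5"); print(o["tool_pos"],o["tcp_rot"],o["grip_width"], totool([457.9-o["tool_pos"][0],204.4-o["tool_pos"][1],0],o["tcp_rot"][2]))
E
```

```text
[455.90242691 204.87290824 309.91558032] [-3.13690081e+00 -1.34490710e-03  2.13865137e+00] 60.14031773965716 [-0.0015  0.0014  0.    ]
```

View pics/w5.png

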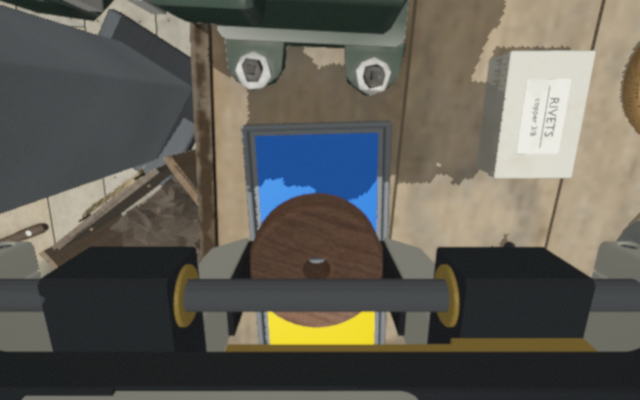

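```bash
python3 - <<'E'
from h import *
o=status.get_obs(); x=ray2plane("wrist",[(317,268)],o["tool_pos"][2]-166.6,o)[0]; print(x, x-o["tool_pos"])
for z in(40,80,120,160): 
  v=ray2plane("wrist",[(315,42),(200,27)],z,o)-[457.9,204.4,0]; print(z,v[:,:2]@[-.559,.829])
E
```

```text
[458.17435378 205.33298891 144.90379044] [ 1.66255536e+00  1.45522031e-01 -1.66600000e+02]
40 [111.38273424 122.25375672]
80 [105.35940068 114.50516354]
120 [ 99.33606713 106.75657035]
160 [93.31273358 99.00797716]
```

Emit:
play_rows(commands=[{"offset": [0, 0, 0.04], "twist": 0}, {"offset": [0, 0, 0.04], "twist": 0}, {"offset": [0, 0, 0.02], "twist": 0}, {"offset": [0, 0, 0.01], "twist": 0}, {"offset": [0, 0, 0], "twist": 0}])

```text
time: 6.95
tool_pos: [457.1, 205.6, 202.0]
tcp_rot: [3.142, -0.0, 2.141]
contact_force: [-0.5, 0.8, 0.2]
grip_width: 60.0
```

Emit:
play_rows(commands=[{"offset": [0, 0, 0], "twist": 0}])

```text
time: 7.05
tool_pos: [457.5, 205.7, 203.2]
tcp_rot: [3.139, 0.001, 2.141]
contact_force: [0.3, 0.0, -0.1]
grip_width: 60.4
```

Emit:
play_rows(commands=[{"offset": [0.001, 0, 0.004], "twist": 0}, {"offset": [0, 0, 0.003], "twist": 0}, {"offset": [0, 0, 0], "twist": 0}])

```text
time: 7.35
tool_pos: [456.1, 206.3, 194.9]
tcp_rot: [3.141, 0.0, 2.141]
contact_force: [0.1, -0.5, 0.6]
grip_width: 60.3
```

Emit:
play_rows(commands=[{"offset": [-0.002, 0, 0.001], "twist": 0}, {"offset": [0, 0, 0.001], "twist": 0}, {"offset": [0, 0, 0], "twist": 0}])

```text
time: 7.65
tool_pos: [456.9, 205.1, 194.4]
tcp_rot: [3.141, -0.001, 2.141]
contact_force: [-7.1, 4.5, 18.3]
grip_width: 59.8
```

Emit:
play_rows(commands=[{"offset": [0, 0, 0], "twist": 0}, {"offset": [0, 0, 0], "twist": 0}, {"offset": [0, 0, 0], "twist": 0}, {"offset": [0, 0, 0], "twist": 0}], jaw=40)

```text
time: 8.05
tool_pos: [457.3, 204.4, 192.6]
tcp_rot: [-3.141, -0.0, 2.141]
contact_force: [0.4, -1.4, 0.4]
grip_width: 77.3
```

Emit:
play_rows(commands=[{"offset": [0, 0, -0.02], "twist": 0}, {"offset": [0, 0, -0.04], "twist": 0}, {"offset": [0, 0, -0.045], "twist": 0}, {"offset": [0, 0, -0.045], "twist": 0}, {"offset": [0, 0, 0], "twist": 0}])

```text
time: 8.55
tool_pos: [458.5, 204.9, 348.5]
tcp_rot: [3.131, 0.003, 2.141]
contact_force: [0.0, 0.3, 0.2]
grip_width: 77.5
```

```bash
python3 - <<'E'
from h import *
o,im=snap("wrist","w6"); print(o["tool_pos"],o["tcp_rot"],o["grip_width"], totool([621.5-o["tool_pos"][0],238.4-o["tool_pos"][1],0],o["tcp_rot"][2]))
o,im=snap("side","s2")
E
```

```text
[458.52710033 204.87282404 348.46171779] [3.13053759 0.00340156 2.14122837] 77.54056897495926 [-0.0598  0.1553  0.    ]
```

View pics/w6.png

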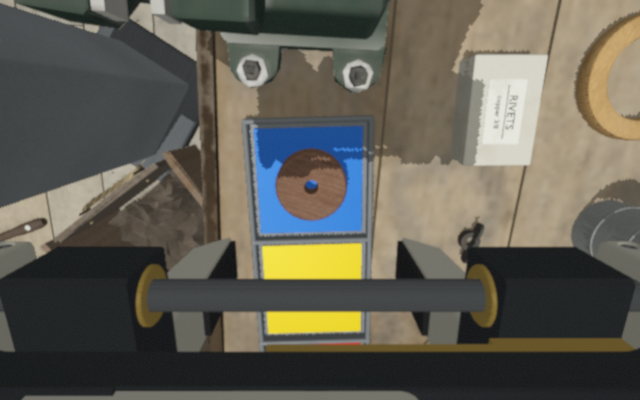

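View pics/s2.png

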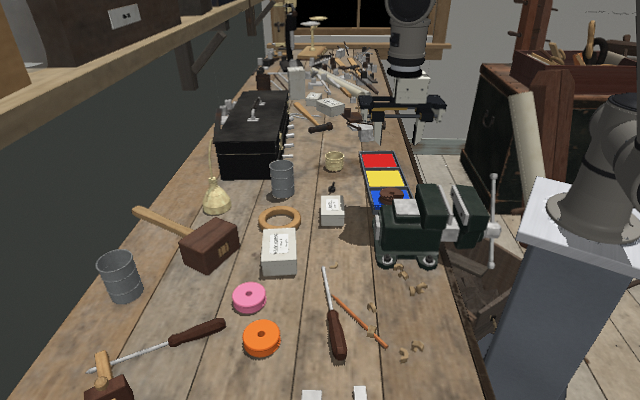

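The sheave sits centred on blue. Next I'll check how far the grey tin is from the gripper body at the nut.

```bash
python3 - <<'E'
from m import *
print("sheave",ray2plane("wrist",[(312,186)],28,dict(tool_pos=np.array([458.527,204.873,348.46]),tcp_rot=np.array([3.13053759,0.00340156,2.14122837]))), "noisy rot->", ray2plane("wrist",[(312,186)],28,dict(tool_pos=np.array([458.527,204.873,348.46]),tcp_rot=np.array([3.1413,0.0,2.14122837]))))
print("greytin top",ray2plane("wrist",[(533,222)],86,o3),ray2plane("side",[(282,165)],86))
o=status.get_obs(); print(o["tool_pos"],o["tcp_rot"],totool([621.5-o["tool_pos"][0],238.4-o["tool_pos"][1],0],o["tcp_rot"][2]))
E
```

```text
sheave [[459.61636796 205.93076089  28.        ]] noisy rot-> [[456.12554276 204.98472915  28.        ]]
greytin top [[721.32889654 323.01545173  86.        ]] [[723.40455534 319.52577951  86.        ]]
[457.20473157 204.47531668 343.42082334] [3.13953152e+00 6.57599974e-04 2.14125987e+00] [-0.0602  0.1566  0.    ]
```

Emit:
play_rows(commands=[{"offset": [-0.015, 0.039, 0], "twist": 0}, {"offset": [-0.015, 0.039, 0], "twist": 0}, {"offset": [-0.015, 0.039, 0], "twist": 0}, {"offset": [-0.015, 0.039, 0], "twist": 0}, {"offset": [0, 0, 0], "twist": 7.8}], jaw=90)

```text
time: 9.15
tool_pos: [624.4, 238.3, 338.0]
tcp_rot: [-3.139, -0.0, 2.002]
contact_force: [-1.1, -0.8, -0.1]
grip_width: 59.4
```

Emit:
play_rows(commands=[{"offset": [0, 0, 0.01], "twist": 7.8}, {"offset": [0, 0, 0.01], "twist": 7.8}, {"offset": [0, 0, 0.01], "twist": 7.8}, {"offset": [0, 0, 0.01], "twist": 7.8}, {"offset": [0, 0, 0], "twist": 0}])

```text
time: 9.65
tool_pos: [620.2, 238.0, 298.6]
tcp_rot: [-3.135, 0.002, 1.459]
contact_force: [-0.0, 0.7, -0.1]
grip_width: 59.4
```

```bash
python3 - <<'E'
from h import *
o,im=snap("wrist","w7"); print(o["tool_pos"],o["tcp_rot"],o["grip_width"], totool([621.5-o["tool_pos"][0],238.4-o["tool_pos"][1],0],o["tcp_rot"][2]))
o,im=snap("side","s3")
E
```

```text
[620.2477894  238.01734793 298.5835603 ] [-3.13495594e+00  2.48392164e-03  1.45932723e+00] 59.368711773820586 [0.0005 0.0012 0.    ]
```

View pics/w7.png

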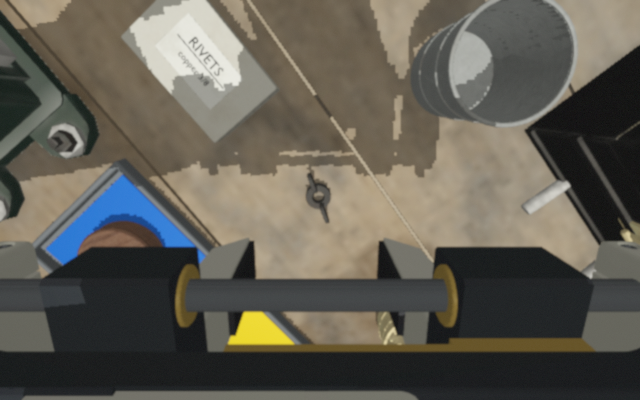

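```bash
python3 - <<'E'
from h import *
o=status.get_obs(); o["tcp_rot"][:2]=[3.1416,0]
print(o["tool_pos"],"hub",ray2plane("wrist",[(318,195)],10,o))
for z in(0,50,80,100): print(z,(ray2plane("wrist",[(528,130),(525,210),(600,238)],z,o)-[621.5,238.4,0]).round()[:,:2])
E
```

```text
[620.76371846 238.20499115 301.10761542] hub [[624.46564084 239.96699464  10.        ]]
0 [[172.  34.]
 [173. -32.]
 [238. -64.]]
50 [[143.  41.]
 [144. -14.]
 [197. -40.]]
80 [[125.  45.]
 [126.  -3.]
 [173. -26.]]
100 [[114.  47.]
 [115.   5.]
 [157. -16.]]
```

Emit:
play_rows(commands=[{"offset": [0.001, 0.0015, 0.035], "twist": 0}, {"offset": [0, 0, 0.035], "twist": 0}, {"offset": [0, 0, 0.025], "twist": 0}, {"offset": [0, 0, 0.012], "twist": 0}, {"offset": [0, 0, 0.005], "twist": 0}])

```text
time: 10.25
tool_pos: [622.4, 239.1, 189.7]
tcp_rot: [-3.14, 0.0, 1.462]
contact_force: [0.1, 0.1, 0.1]
grip_width: 59.7
```

Emit:
play_rows(commands=[{"offset": [0, 0, 0.004], "twist": 0}, {"offset": [0, 0, 0], "twist": 0}, {"offset": [0, 0, 0], "twist": 0}])

```text
time: 10.55
tool_pos: [622.9, 239.3, 188.0]
tcp_rot: [3.14, -0.001, 1.461]
contact_force: [-0.1, -0.5, -1.4]
grip_width: 59.4
```

```bash
python3 - <<'E'
from h import *
for i in range(2):
  o,im=snap("side","s4"); print(o["tool_pos"],o["tcp_rot"],o["contact_force"])
E
```

```text
[622.88948894 239.25873509 188.02657607] [ 3.13963052e+00 -8.41767453e-04  1.46099786e+00] [-0.12518135 -0.46431784 -1.36043713]
[622.87202636 239.24204252 188.01181524] [ 3.13959006e+00 -8.02826299e-04  1.46086161e+00] [ 0.65306284 -1.76041171  0.99168552]
```

Emit:
play_rows(commands=[{"offset": [0, 0, 0.003], "twist": 0}, {"offset": [0, 0, 0.002], "twist": 0}, {"offset": [0, 0, 0], "twist": 0}, {"offset": [0, 0, 0], "twist": 0}])

```text
time: 11.05
tool_pos: [622.5, 239.1, 181.6]
tcp_rot: [-3.141, -0.0, 1.461]
contact_force: [0.1, -1.0, 0.4]
grip_width: 59.6
```

Emit:
play_rows(commands=[{"offset": [0, 0, 0], "twist": 0}, {"offset": [0, 0, 0], "twist": 0}, {"offset": [0, 0, 0], "twist": 0}, {"offset": [0, 0, 0], "twist": 0}, {"offset": [0, 0, 0], "twist": 0}], jaw=255)

```text
time: 11.55
tool_pos: [622.5, 239.1, 181.8]
tcp_rot: [3.142, -0.0, 1.461]
contact_force: [0.3, 0.2, -0.1]
grip_width: 24.5
```

Emit:
play_rows(commands=[{"offset": [0, 0, 0], "twist": 0}, {"offset": [0, 0, -0.02], "twist": 0}, {"offset": [0, 0, -0.03], "twist": 0}, {"offset": [0, 0, -0.03], "twist": 0}, {"offset": [0, 0, 0], "twist": 0}])

```text
time: 12.05
tool_pos: [623.7, 239.5, 266.8]
tcp_rot: [3.133, -0.003, 1.461]
contact_force: [0.8, 0.9, -0.4]
grip_width: 17.5
```

```bash
python3 - <<'E'
from h import *
o,im=snap("wrist","w8"); print(o["tool_pos"],o["tcp_rot"],o["grip_width"])
o,im=snap("side","s5"); a=cv2.resize(im[100:250,240:460],None,fx=3,fy=3);cv2.imwrite("pics/s5c.png",a)
E
```

```text
[623.6947045  239.46358385 266.75091765] [ 3.13335194 -0.00323157  1.46065786] 17.467377242226235
```

View pics/w8.png

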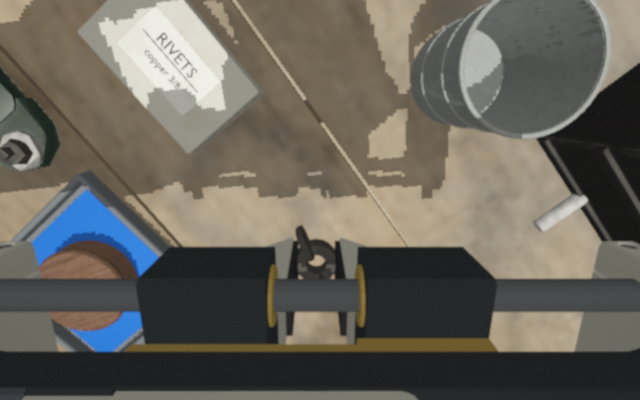

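View pics/s5c.png

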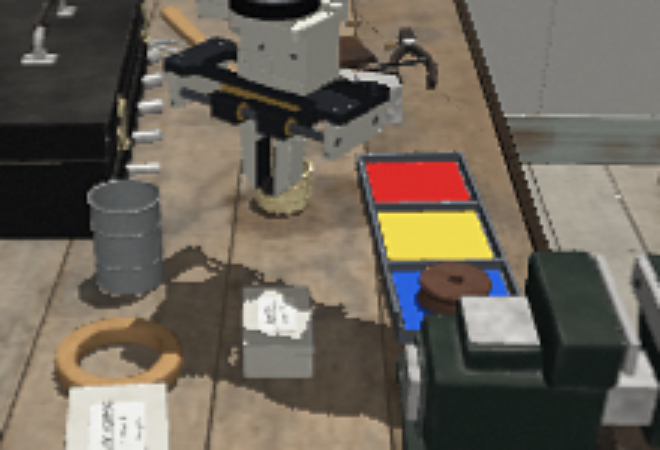

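```bash
python3 - <<'E'
from h import *
o=status.get_obs(); o["tcp_rot"][:2]=[3.1416,0]
x=ray2plane("wrist",[(318,258)],o["tool_pos"][2]-171.8,o)[0]; d=(x-o["tool_pos"])*[1,1,0]; print(o["tool_pos"],d,"in tool",totool(d,o["tcp_rot"][2]))
print(totool([457.6-o["tool_pos"][0],205.-o["tool_pos"][1],0],o["tcp_rot"][2]))
E
```

```text
[622.50093747 239.12866192 262.31573212] [ 3.00173733  2.51275725 -0.        ] in tool [0.0028 0.0027 0.    ]
[-0.0521 -0.1601 -0.    ]
```

Emit:
play_rows(commands=[{"offset": [-0.013, -0.04, -0.01], "twist": 0}, {"offset": [-0.013, -0.04, -0.01], "twist": 0}, {"offset": [-0.013, -0.04, -0.01], "twist": 0}, {"offset": [-0.013, -0.04, -0.01], "twist": 0}, {"offset": [0, 0, 0], "twist": -8}])

```text
time: 12.65
tool_pos: [452.8, 204.2, 300.9]
tcp_rot: [-3.135, 0.001, 1.603]
contact_force: [0.7, 0.3, -0.8]
grip_width: 17.5
```

Emit:
play_rows(commands=[{"offset": [0, 0, 0], "twist": -8}, {"offset": [0, 0, 0], "twist": -8}, {"offset": [0, 0, 0], "twist": -8}, {"offset": [0, 0, 0], "twist": -7}, {"offset": [0, 0, 0], "twist": 0}])

```text
time: 13.15
tool_pos: [457.4, 204.9, 300.4]
tcp_rot: [-3.139, -0.001, 2.142]
contact_force: [-0.1, 0.5, -0.4]
grip_width: 17.7
```

```bash
python3 - <<'E'
from h import *
o,im=snap("wrist","w9"); print(o["tool_pos"],o["tcp_rot"],o["grip_width"],totool([457.6-o["tool_pos"][0],204.7-o["tool_pos"][1],0],o["tcp_rot"][2]))
E
```

```text
[457.35451842 204.91263541 300.42193466] [-3.13898657e+00 -8.52488290e-04  2.14230977e+00] 17.66017209563403 [-0.0003  0.0001  0.    ]
```

View pics/w9.png

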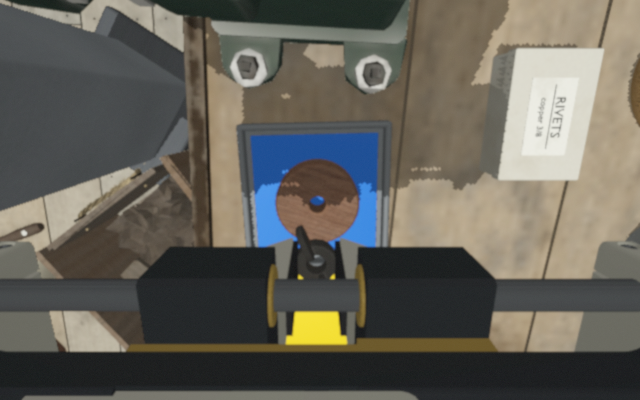

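```bash
python3 - <<'E'
from h import *
o=status.get_obs(); o["tcp_rot"][:2]=[3.1416,0]
a=ray2plane("wrist",[(318,259)],o["tool_pos"][2]-171.8,o)[0]; b=ray2plane("wrist",[(317.5,202.5)],28,o)[0]
print(o["tool_pos"],a,b,totool((b-a)*[1,1,0],o["tcp_rot"][2]))
E
```

```text
[457.43529301 204.94013438 300.60332299] [458.70521528 207.1639238  128.80332299] [459.53509145 206.32613779  28.        ] [-0.0012  0.0002  0.    ]
```

Emit:
play_rows(commands=[{"offset": [-0.001, 0, 0.03], "twist": 0}, {"offset": [0, 0, 0.03], "twist": 0}, {"offset": [0, 0, 0.015], "twist": 0}, {"offset": [0, 0, 0.008], "twist": 0}, {"offset": [0, 0, 0.003], "twist": 0}])

```text
time: 13.7
tool_pos: [458.1, 204.1, 214.8]
tcp_rot: [-3.14, -0.001, 2.139]
contact_force: [-1.0, 0.1, 0.6]
grip_width: 17.7
```

Emit:
play_rows(commands=[{"offset": [0, 0, 0], "twist": 0}, {"offset": [0, 0, 0], "twist": 0}, {"offset": [0, 0, 0], "twist": 0}])

```text
time: 14.0
tool_pos: [458.6, 204.3, 216.5]
tcp_rot: [3.14, 0.0, 2.141]
contact_force: [0.1, 0.4, -0.7]
grip_width: 17.5
```

Emit:
play_rows(commands=[{"offset": [0, 0, 0.002], "twist": 0}, {"offset": [0, 0, 0], "twist": 0}, {"offset": [0, 0, 0], "twist": 0}, {"offset": [0, 0, 0], "twist": 0}])

```text
time: 14.4
tool_pos: [458.3, 204.2, 213.8]
tcp_rot: [3.141, -0.0, 2.141]
contact_force: [-0.4, -0.1, -0.3]
grip_width: 17.7
```

Emit:
play_rows(commands=[{"offset": [0, 0, 0.002], "twist": 0}, {"offset": [0, 0, 0.0015], "twist": 0}, {"offset": [0, 0, 0], "twist": 0}, {"offset": [0, 0, 0], "twist": 0}])

```text
time: 14.8
tool_pos: [458.3, 204.2, 210.1]
tcp_rot: [-3.141, -0.0, 2.141]
contact_force: [-0.3, -0.6, -0.4]
grip_width: 17.5
```

```bash
python3 - <<'E'
from h import *
o,im=snap("side","s6"); print(o["tool_pos"],o["contact_force"]); a=cv2.resize(im[150:240,340:460],None,fx=6,fy=6);cv2.imwrite("pics/s6c.png",a)
E
```

```text
[458.29152477 204.18947221 210.10619194] [-0.27131778 -0.63822245 -0.44207745]
```

View pics/s6c.png

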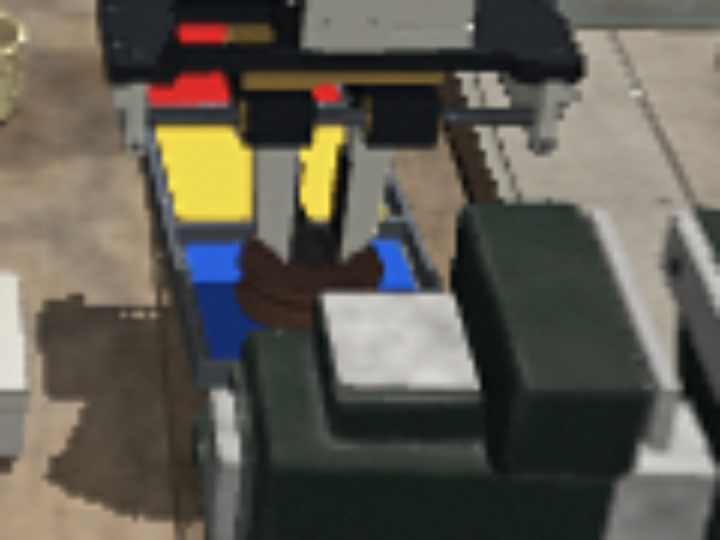

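Almost touching. I'll go a little lower until contact shows, then release gently.

Emit:
play_rows(commands=[{"offset": [0, 0, 0.001], "twist": 0}, {"offset": [0, 0, 0], "twist": 0}, {"offset": [0, 0, 0], "twist": 0}])

```text
time: 15.15
tool_pos: [458.4, 204.2, 209.6]
tcp_rot: [3.141, 0.0, 2.141]
contact_force: [-0.8, -0.4, 4.8]
grip_width: 17.5
```

Emit:
play_rows(commands=[{"offset": [0, 0, 0], "twist": 0}, {"offset": [0, 0, 0], "twist": 0}, {"offset": [0, 0, 0], "twist": 0}], jaw=130)

```text
time: 15.45
tool_pos: [458.3, 204.2, 209.0]
tcp_rot: [-3.141, -0.0, 2.141]
contact_force: [-0.5, -0.2, 0.3]
grip_width: 37.1
```

Emit:
play_rows(commands=[{"offset": [0, 0, -0.01], "twist": 0}, {"offset": [0, 0, -0.03], "twist": 0}, {"offset": [0, 0, -0.045], "twist": 0}, {"offset": [0, 0, -0.045], "twist": 0}, {"offset": [0, 0, 0], "twist": 0}])

```text
time: 15.95
tool_pos: [459.5, 204.6, 345.7]
tcp_rot: [3.13, 0.004, 2.141]
contact_force: [0.1, -0.6, -0.1]
grip_width: 44.8
```

```bash
python3 - <<'E'
from h import *
o,im=snap("wrist","w10"); print(o["tool_pos"],o["tcp_rot"],o["grip_width"],totool([557-o["tool_pos"][0],343-o["tool_pos"][1],0],o["tcp_rot"][2]))
o,im=snap("side","s7"); a=cv2.resize(im[150:240,340:460],None,fx=6,fy=6);cv2.imwrite("pics/s7c.png",a)
E
```

```text
[459.51816273 204.61464862 345.70202889] [3.12983223 0.00356856 2.14137733] 44.83833858018303 [0.0638 0.1568 0.    ]
```

View pics/w10.png

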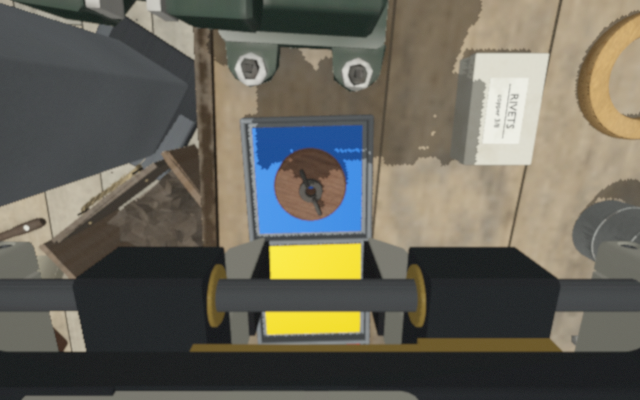

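View pics/s7c.png

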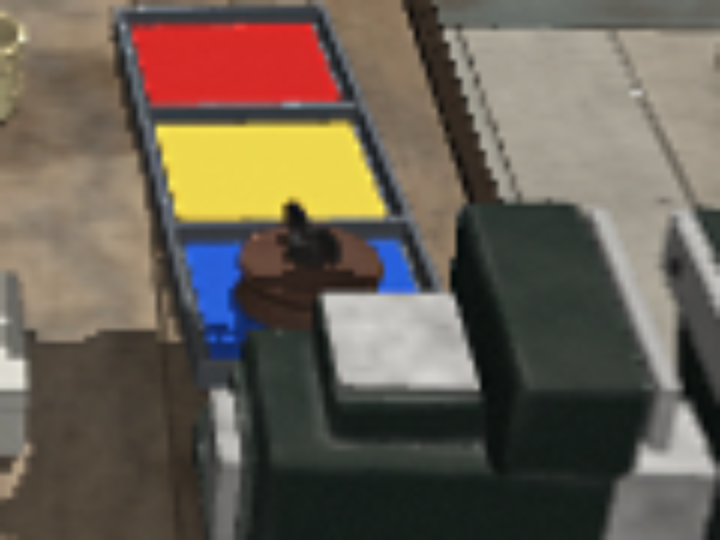

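```bash
python3 - <<'E'
from h import *
o=status.get_obs(); print(o["tool_pos"],o["tcp_rot"],totool([556.3-o["tool_pos"][0],342-o["tool_pos"][1],0],o["tcp_rot"][2]))
E
```

```text
[458.23734419 204.19528592 340.63713915] [3.13862715e+00 8.90464734e-04 2.14136778e+00] [0.063 0.157 0.   ]
```

Emit:
play_rows(commands=[{"offset": [0.01575, 0.03925, 0], "twist": 0}, {"offset": [0.01575, 0.03925, 0], "twist": 0}, {"offset": [0.01575, 0.03925, 0], "twist": 0}, {"offset": [0.01575, 0.03925, 0], "twist": 0}, {"offset": [0, 0, 0.02], "twist": 0}], jaw=45)

```text
time: 16.55
tool_pos: [558.6, 345.6, 319.3]
tcp_rot: [3.136, -0.0, 2.143]
contact_force: [0.9, -0.5, -0.1]
grip_width: 75.1
```

Emit:
play_rows(commands=[{"offset": [0, 0, 0], "twist": 0}, {"offset": [0, 0, 0], "twist": 0}])

```text
time: 16.75
tool_pos: [555.9, 341.6, 317.5]
tcp_rot: [-3.137, -0.001, 2.141]
contact_force: [1.3, -0.8, 0.4]
grip_width: 75.5
```

```bash
python3 - <<'E'
from h import *
o,im=snap("wrist","w11"); print(o["tool_pos"],o["tcp_rot"],o["grip_width"])
E
```

```text
[555.89733943 341.56576661 317.47328812] [-3.13711662e+00 -5.31481321e-04  2.14118873e+00] 75.48829017671346
```

View pics/w11.png

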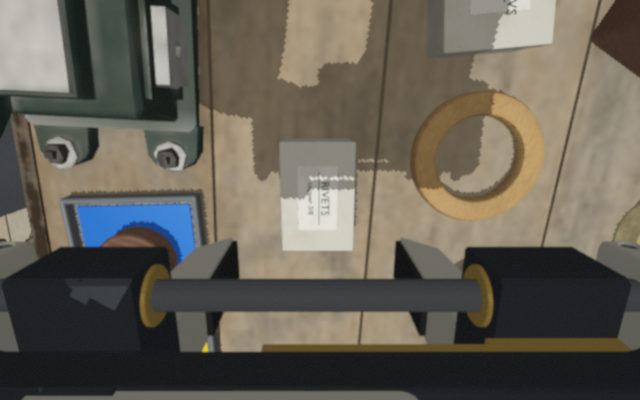

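```bash
python3 - <<'E'
from h import *
o=status.get_obs(); o["tcp_rot"][:2]=[3.1416,0]
x=ray2plane("wrist",[(280,142),(355,141),(353,250),(283,249)],35,o); d=x.mean(0)-o["tool_pos"];d[2]=0
print(o["tool_pos"],x.mean(0),totool(d,o["tcp_rot"][2]))
E
```

```text
[556.1011236  341.42663599 318.71052628] [558.08828476 343.45905127  35.        ] [0.0006 0.0028 0.    ]
```

Emit:
play_rows(commands=[{"offset": [0.0005, 0, 0.04], "twist": 0}, {"offset": [0, 0, 0.035], "twist": 0}, {"offset": [0, 0, 0.03], "twist": 0}, {"offset": [0, 0, 0.015], "twist": 0}, {"offset": [0, 0, 0.006], "twist": 0}])

```text
time: 17.3
tool_pos: [556.0, 341.9, 192.6]
tcp_rot: [-3.14, -0.0, 2.141]
contact_force: [-0.3, 0.6, 0.2]
grip_width: 75.9
```

Emit:
play_rows(commands=[{"offset": [0, 0, 0.002], "twist": 0}, {"offset": [0, 0, 0], "twist": 0}, {"offset": [0, 0, 0], "twist": 0}])

```text
time: 17.6
tool_pos: [556.6, 342.6, 192.9]
tcp_rot: [3.139, 0.0, 2.141]
contact_force: [0.4, -1.2, 0.1]
grip_width: 75.6
```

Emit:
play_rows(commands=[{"offset": [0, 0, 0], "twist": 0}, {"offset": [0, 0, 0], "twist": 0}, {"offset": [0, 0, 0], "twist": 0}, {"offset": [0, 0, 0], "twist": 0}, {"offset": [0, 0, 0], "twist": 0}], jaw=255)

```text
time: 18.1
tool_pos: [556.1, 342.4, 191.6]
tcp_rot: [-3.141, -0.0, 2.141]
contact_force: [-2.9, -0.7, 3.4]
grip_width: 55.1
```

Emit:
play_rows(commands=[{"offset": [0, 0, -0.02], "twist": 0}, {"offset": [0, 0, -0.035], "twist": 0}, {"offset": [0, 0, -0.045], "twist": 0}, {"offset": [0, 0, -0.01], "twist": 0}, {"offset": [0, 0, 0], "twist": 0}])

```text
time: 18.6
tool_pos: [556.4, 342.6, 302.7]
tcp_rot: [3.138, 0.0, 2.141]
contact_force: [0.4, -0.5, -3.0]
grip_width: 54.8
```

```bash
python3 - <<'E'
from h import *
o,im=snap("wrist","w12"); print(o["tool_pos"],o["tcp_rot"],o["grip_width"],totool([520.8-o["tool_pos"][0],110.9-o["tool_pos"][1],0],o["tcp_rot"][2]))
E
```

```text
[556.38688348 342.60542375 302.74785112] [3.13787501e+00 4.28470527e-04 2.14138174e+00] 54.83086920003905 [-0.1758 -0.1551 -0.    ]
```

View pics/w12.png

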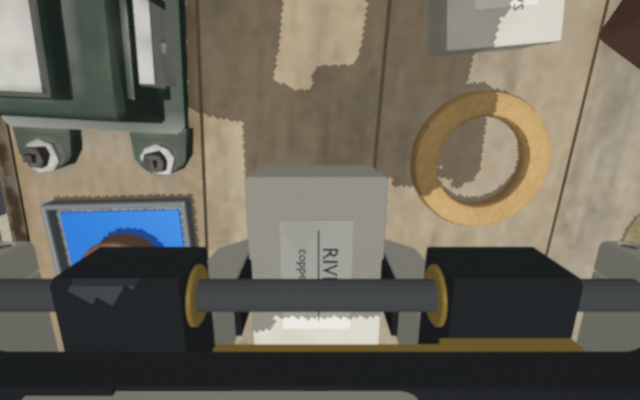

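Emit:
play_rows(commands=[{"offset": [-0.0293, -0.0258, 0], "twist": 0}, {"offset": [-0.0293, -0.0258, 0], "twist": 0}, {"offset": [-0.0293, -0.0258, 0], "twist": 0}, {"offset": [-0.0293, -0.0258, 0], "twist": 0}, {"offset": [-0.0293, -0.0258, 0], "twist": 0}])

```text
time: 19.15
tool_pos: [525.5, 147.9, 298.4]
tcp_rot: [-3.137, -0.002, 2.142]
contact_force: [0.0, 0.2, -2.4]
grip_width: 54.8
```

Emit:
play_rows(commands=[{"offset": [-0.0293, -0.0258, 0], "twist": 0}, {"offset": [0, 0, 0.02], "twist": 0}, {"offset": [0, 0, 0], "twist": 0}, {"offset": [0, 0, 0], "twist": 0}])

```text
time: 19.55
tool_pos: [520.4, 111.0, 279.6]
tcp_rot: [-3.138, -0.002, 2.141]
contact_force: [0.7, 0.2, -2.6]
grip_width: 54.8
```

```bash
python3 - <<'E'
from h import *
o,im=snap("wrist","w13"); print(o["tool_pos"],o["tcp_rot"],o["grip_width"],totool([520.8-o["tool_pos"][0],110.9-o["tool_pos"][1],0],o["tcp_rot"][2]))
o["tcp_rot"][:2]=[3.1416,0]
x=ray2plane("wrist",[(316,177)],o["tool_pos"][2]-156.6,o)[0]; d=(x-o["tool_pos"])*[1,1,0]; print("end offset",totool(d,o["tcp_rot"][2]))
E
```

```text
[520.39236309 111.04613    279.61746054] [-3.13830885e+00 -2.11456880e-03  2.14128292e+00] 54.77848829370419 [-0.0003  0.0003  0.    ]
end offset [0.0435 0.0013 0.    ]
```

View pics/w13.png

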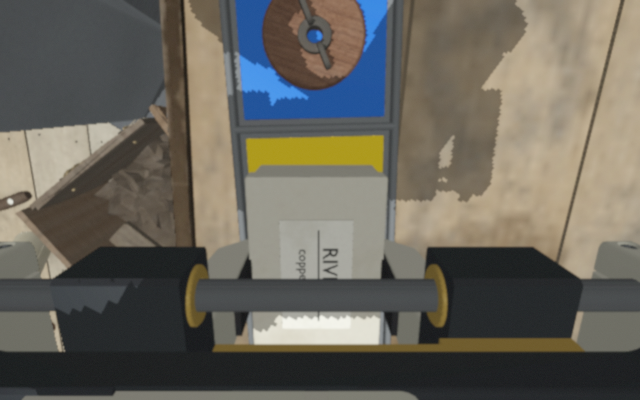

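Emit:
play_rows(commands=[{"offset": [0, 0, 0.03], "twist": 0}, {"offset": [0, 0, 0.025], "twist": 0}, {"offset": [0, 0, 0.015], "twist": 0}, {"offset": [0, 0, 0.006], "twist": 0}, {"offset": [0, 0, 0], "twist": 0}])

```text
time: 20.1
tool_pos: [520.8, 111.5, 204.8]
tcp_rot: [-3.141, -0.001, 2.142]
contact_force: [-0.2, 0.3, -2.3]
grip_width: 55.0
```

Emit:
play_rows(commands=[{"offset": [0, 0, 0], "twist": 0}, {"offset": [0, 0, 0], "twist": 0}, {"offset": [0, 0, 0], "twist": 0}])

```text
time: 20.4
tool_pos: [521.1, 111.0, 206.1]
tcp_rot: [3.14, 0.001, 2.141]
contact_force: [-0.0, 0.0, -2.4]
grip_width: 54.6
```

Emit:
play_rows(commands=[{"offset": [0, 0, 0.003], "twist": 0}, {"offset": [0, 0, 0.003], "twist": 0}, {"offset": [0, 0, 0], "twist": 0}, {"offset": [0, 0, 0], "twist": 0}, {"offset": [0, 0, 0], "twist": 0}])

```text
time: 20.9
tool_pos: [520.8, 110.8, 199.2]
tcp_rot: [3.142, -0.0, 2.141]
contact_force: [-0.3, 1.0, -3.5]
grip_width: 54.9
```

Emit:
play_rows(commands=[{"offset": [0, 0, 0.001], "twist": 0}, {"offset": [0, 0, 0.0005], "twist": 0}, {"offset": [0, 0, 0], "twist": 0}, {"offset": [0, 0, 0], "twist": 0}])

```text
time: 21.3
tool_pos: [520.8, 110.9, 197.7]
tcp_rot: [3.142, -0.0, 2.141]
contact_force: [0.6, 0.2, -2.2]
grip_width: 54.9
```

Emit:
play_rows(commands=[{"offset": [0, 0, 0.0007], "twist": 0}, {"offset": [0, 0, 0], "twist": 0}, {"offset": [0, 0, 0], "twist": 0}])

```text
time: 21.6
tool_pos: [520.8, 110.9, 197.5]
tcp_rot: [3.141, 0.0, 2.141]
contact_force: [-1.7, 0.4, 5.8]
grip_width: 54.4
```

Emit:
play_rows(commands=[{"offset": [0, 0, 0], "twist": 0}, {"offset": [0, 0, 0], "twist": 0}, {"offset": [0, 0, 0], "twist": 0}, {"offset": [0, 0, 0], "twist": 0}], jaw=45)

```text
time: 22.0
tool_pos: [520.9, 110.9, 196.9]
tcp_rot: [3.141, 0.0, 2.141]
contact_force: [-0.4, 0.3, 0.2]
grip_width: 75.1
```

Emit:
play_rows(commands=[{"offset": [0, 0, -0.02], "twist": 0}, {"offset": [0, 0, -0.04], "twist": 0}, {"offset": [0, 0, -0.045], "twist": 0}, {"offset": [0, 0, -0.04], "twist": 0}, {"offset": [0, 0, 0], "twist": 0}])

```text
time: 22.5
tool_pos: [522.0, 111.0, 347.7]
tcp_rot: [3.132, 0.005, 2.141]
contact_force: [-0.2, -0.2, 0.2]
grip_width: 75.6
```

```bash
python3 - <<'E'
from h import *
o,im=snap("wrist","w14"); print(o["tool_pos"],o["tcp_rot"],o["grip_width"],totool([690.3-o["tool_pos"][0],112.7-o["tool_pos"][1],0],o["tcp_rot"][2]))
E
```

```text
[521.98773776 111.01384452 347.66411987] [3.13175515 0.00528845 2.14135343] 75.62802926635885 [-0.0895  0.1426  0.    ]
```

View pics/w14.png

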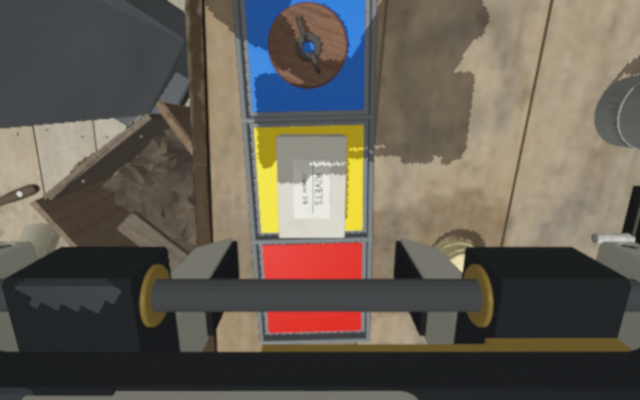

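```bash
python3 - <<'E'
from m import *
for z in(0,50,90): print(z,ray2plane("wrist",[(438,318),(410,342),(382,340)],z,o3).round()[:,:2]," side",ray2plane("side",[(291,140),(285,178),(284,95)],z).round()[:,:2])
o=status.get_obs(); print(o["tool_pos"],o["tcp_rot"])
E
```

```text
0 [[844. 219.]
 [862. 174.]
 [844. 143.]]  side [[ 919.   25.]
 [ 771.  253.]
 [1257. -372.]]
50 [[805. 215.]
 [821. 177.]
 [805. 150.]]  side [[ 850.  114.]
 [ 715.  321.]
 [1157. -247.]]
90 [[774. 213.]
 [788. 179.]
 [774. 155.]]  side [[ 794.  185.]
 [ 670.  376.]
 [1076. -147.]]
[521.28077437 110.90757665 344.69842692] [3.13603109e+00 2.98961547e-03 2.14130890e+00]
```

Emit:
play_rows(commands=[{"offset": [-0.0225, 0.0359, 0], "twist": 0}, {"offset": [-0.0225, 0.0359, 0], "twist": 0}, {"offset": [-0.0225, 0.0359, 0], "twist": 0}, {"offset": [-0.0225, 0.0359, 0], "twist": 0}, {"offset": [0, 0, 0], "twist": 0}], jaw=25)

```text
time: 23.05
tool_pos: [693.7, 112.0, 337.0]
tcp_rot: [-3.139, -0.001, 2.14]
contact_force: [-0.9, -0.3, -0.9]
grip_width: 82.6
```

Emit:
play_rows(commands=[{"offset": [0, 0, 0], "twist": 0}, {"offset": [0, 0, 0], "twist": 0}])

```text
time: 23.25
tool_pos: [689.4, 112.8, 340.8]
tcp_rot: [-3.139, -0.002, 2.141]
contact_force: [-0.6, -0.1, 0.2]
grip_width: 82.5
```

```bash
python3 - <<'E'
from h import *
o,im=snap("wrist","w15"); print(o["tool_pos"],o["tcp_rot"],o["grip_width"])
E
```

```text
[689.36317858 112.77314171 340.76282711] [-3.13915337e+00 -1.56865337e-03  2.14144827e+00] 82.53251743073504
```

View pics/w15.png

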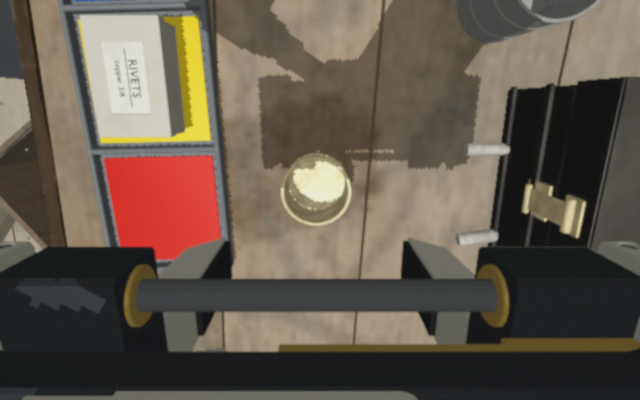

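```bash
python3 - <<'E'
from h import *
o=status.get_obs(); o["tcp_rot"][:2]=[3.1416,0]
x=ray2plane("wrist",[(316,190)],39,o)[0]; d=x-o["tool_pos"];d[2]=0
print(o["tool_pos"],x,totool(d,o["tcp_rot"][2]))
E
```

```text
[689.27700527 112.80751467 341.66749941] [689.28975295 115.41301121  39.        ] [0.0022 0.0014 0.    ]
```

Emit:
play_rows(commands=[{"offset": [0.0015, 0, 0.045], "twist": 0}, {"offset": [0, 0, 0.045], "twist": 0}, {"offset": [0, 0, 0.03], "twist": 0}, {"offset": [0, 0, 0.018], "twist": 0}, {"offset": [0, 0, 0.008], "twist": 0}])

```text
time: 23.8
tool_pos: [688.0, 114.1, 194.5]
tcp_rot: [-3.139, -0.002, 2.142]
contact_force: [-0.2, -0.5, 0.9]
grip_width: 83.0
```

Emit:
play_rows(commands=[{"offset": [0, 0, 0.002], "twist": 0}, {"offset": [0, 0, 0], "twist": 0}, {"offset": [0, 0, 0], "twist": 0}])

```text
time: 24.1
tool_pos: [689.8, 114.0, 195.9]
tcp_rot: [3.139, 0.001, 2.141]
contact_force: [0.2, -0.4, 1.0]
grip_width: 83.0
```

Emit:
play_rows(commands=[{"offset": [0, 0, 0], "twist": 0}, {"offset": [0, 0, 0], "twist": 0}, {"offset": [0, 0, 0], "twist": 0}, {"offset": [0, 0, 0], "twist": 0}, {"offset": [0, 0, 0], "twist": 0}], jaw=255)

```text
time: 24.6
tool_pos: [689.4, 113.9, 194.2]
tcp_rot: [-3.141, -0.0, 2.141]
contact_force: [-2.0, -0.6, 1.5]
grip_width: 54.1
```

Emit:
play_rows(commands=[{"offset": [0, 0, -0.02], "twist": 0}, {"offset": [0, 0, -0.035], "twist": 0}, {"offset": [0, 0, -0.035], "twist": 0}, {"offset": [-0.006, -0.035, 0], "twist": 0}, {"offset": [-0.006, -0.035, 0], "twist": 0}])

```text
time: 25.1
tool_pos: [636.7, 66.0, 285.1]
tcp_rot: [3.139, 0.002, 2.143]
contact_force: [-0.4, -0.3, -2.0]
grip_width: 54.3
```

Emit:
play_rows(commands=[{"offset": [-0.006, -0.035, 0], "twist": 0}, {"offset": [-0.006, -0.036, 0], "twist": 0}, {"offset": [0, 0, 0], "twist": 0}, {"offset": [0, 0, 0], "twist": 0}, {"offset": [0, 0, 0], "twist": 0}])

```text
time: 25.6
tool_pos: [584.5, 18.0, 284.2]
tcp_rot: [3.14, 0.001, 2.142]
contact_force: [-1.0, -0.6, -1.2]
grip_width: 54.1
```

```bash
python3 - <<'E'
from h import *
o,im=snap("wrist","w16"); print(o["tool_pos"],o["tcp_rot"],o["grip_width"],totool([584-o["tool_pos"][0],17.2-o["tool_pos"][1],0],o["tcp_rot"][2]))
E
```

```text
[584.53640912  18.02439578 284.20262798] [3.14036489e+00 5.52651277e-04 2.14158009e+00] 54.10323079145975 [-0.0004 -0.0009 -0.    ]
```

View pics/w16.png

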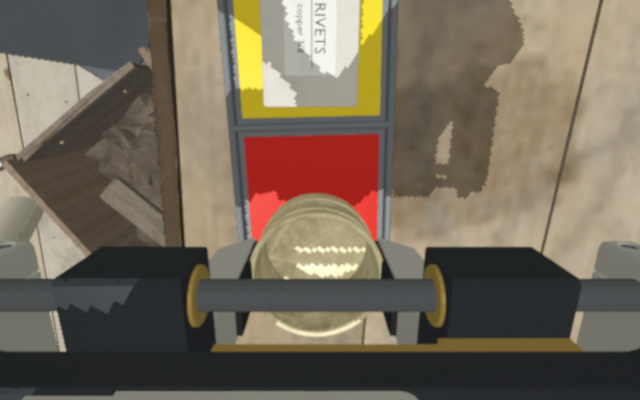

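Emit:
play_rows(commands=[{"offset": [0, -0.001, 0.03], "twist": 0}, {"offset": [0, 0, 0.025], "twist": 0}, {"offset": [0, 0, 0.015], "twist": 0}, {"offset": [0, 0, 0.006], "twist": 0}, {"offset": [0, 0, 0.002], "twist": 0}])

```text
time: 26.15
tool_pos: [583.3, 17.6, 205.3]
tcp_rot: [-3.141, -0.001, 2.142]
contact_force: [-0.3, -0.0, -0.5]
grip_width: 54.0
```

Emit:
play_rows(commands=[{"offset": [0, 0, 0], "twist": 0}, {"offset": [0, 0, 0], "twist": 0}, {"offset": [0, 0, 0], "twist": 0}, {"offset": [0, 0, 0], "twist": 0}, {"offset": [0, 0, 0], "twist": 0}])

```text
time: 26.65
tool_pos: [583.0, 17.0, 206.4]
tcp_rot: [3.141, 0.0, 2.141]
contact_force: [-0.4, -0.2, -2.3]
grip_width: 54.3
```

Emit:
play_rows(commands=[{"offset": [0, 0.001, 0.003], "twist": 0}, {"offset": [0, 0, 0.002], "twist": 0}, {"offset": [0, 0, 0], "twist": 0}, {"offset": [0, 0, 0], "twist": 0}, {"offset": [0, 0, 0], "twist": 0}])

```text
time: 27.15
tool_pos: [583.8, 17.6, 201.0]
tcp_rot: [3.141, -0.0, 2.141]
contact_force: [-0.0, 0.0, -2.1]
grip_width: 54.1
```

Emit:
play_rows(commands=[{"offset": [0, 0, 0.001], "twist": 0}, {"offset": [0, 0, 0], "twist": 0}, {"offset": [0, 0, 0], "twist": 0}, {"offset": [0, 0, 0], "twist": 0}])

```text
time: 27.55
tool_pos: [583.8, 17.6, 200.1]
tcp_rot: [3.141, 0.0, 2.141]
contact_force: [0.2, 0.1, -0.3]
grip_width: 54.0
```

Emit:
play_rows(commands=[{"offset": [0, 0, 0.0005], "twist": 0}, {"offset": [0, 0, 0], "twist": 0}, {"offset": [0, 0, 0], "twist": 0}])

```text
time: 27.85
tool_pos: [583.8, 17.6, 200.1]
tcp_rot: [3.141, 0.0, 2.141]
contact_force: [-1.1, 0.4, 4.8]
grip_width: 54.3
```

Emit:
play_rows(commands=[{"offset": [0, 0, 0], "twist": 0}, {"offset": [0, 0, 0], "twist": 0}, {"offset": [0, 0, 0], "twist": 0}, {"offset": [0, 0, 0], "twist": 0}], jaw=40)

```text
time: 28.25
tool_pos: [583.7, 17.6, 199.3]
tcp_rot: [-3.141, -0.0, 2.141]
contact_force: [-0.1, -0.0, 0.4]
grip_width: 77.2
```

Emit:
play_rows(commands=[{"offset": [0, 0, -0.02], "twist": 0}, {"offset": [0, 0, -0.04], "twist": 0}, {"offset": [0, 0, -0.045], "twist": 0}, {"offset": [0, 0, -0.045], "twist": 0}, {"offset": [0, 0, -0.045], "twist": 0}])

```text
time: 28.75
tool_pos: [583.4, 17.6, 396.3]
tcp_rot: [-3.142, -0.0, 2.141]
contact_force: [0.8, 0.2, -0.1]
grip_width: 77.3
```

Emit:
play_rows(commands=[{"offset": [-0.03, 0, 0], "twist": 0}, {"offset": [0, 0, 0], "twist": 0}, {"offset": [0, 0, 0], "twist": 0}, {"offset": [0, 0, 0], "twist": 0}, {"offset": [0, 0, 0], "twist": 0}])

```text
time: 29.25
tool_pos: [599.6, -7.1, 393.7]
tcp_rot: [-3.14, -0.001, 2.142]
contact_force: [0.2, -0.0, 0.4]
grip_width: 77.6
```

```bash
python3 - <<'E'
from h import *
o,im=snap("wrist","w17"); print(o["time"],o["tool_pos"],o["tcp_rot"],o["grip_width"])
o,im=snap("side","s8"); a=cv2.resize(im[130:280,240:460],None,fx=3.5,fy=3.5);cv2.imwrite("pics/s8c.png",a)
E
```

```text
29.25 [599.63796296  -7.10000801 393.69741936] [-3.14037104e+00 -1.42527790e-03  2.14181243e+00] 77.55545539250434
```

View pics/w17.png

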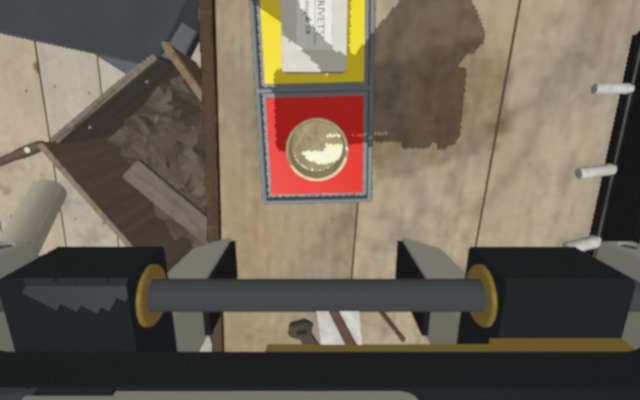

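View pics/s8c.png

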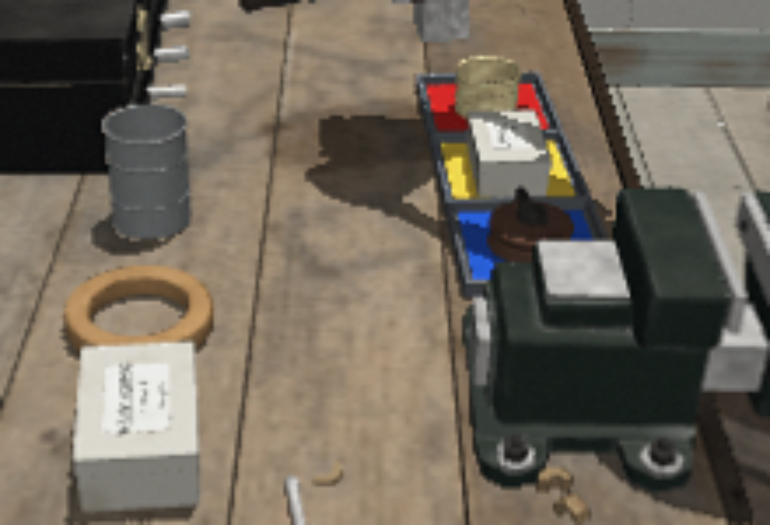

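All four parts are in place in both pictures. One numeric check before handing in.

```bash
python3 - <<'E'
from m import *
z=lambda p,y:ob(p,[3.1416,0,y])
oa=z([599.6,-7.1,393.7],2.1418); i=cv2.imread("pics/w17.png")
m,c=mask(i,'red',(240,85,380,215)); w=ray2plane("wrist",c,6,oa)[:,:2].astype(np.float32); print("red",cv2.minAreaRect(w)); print("tin",ray2plane("wrist",[(317,149)],45,oa))
ob14=z([522,111,346.5],2.1414); i=cv2.imread("pics/w14.png")
m,c=mask(i,'yellow',(240,118,380,236)); w=ray2plane("wrist",c,6,ob14)[:,:2].astype(np.float32); print("yellow",cv2.minAreaRect(w)); print("box top",ray2plane("wrist",[(277,135),(345,135),(345,237),(279,238)],41,ob14).mean(0))
o10=z([459.5,204.6,345],2.1414); i=cv2.imread("pics/w10.png")
m,c=mask(i,'blue',(240,110,380,240)); w=ray2plane("wrist",c,6,o10)[:,:2].astype(np.float32); print("blue",cv2.minAreaRect(w)); print("sheave",ray2plane("wrist",[(311,185)],28,o10),"nut",ray2plane("wrist",[(311,189)],38,o10))
a,b=cv2.imread("pics/side0.png"),cv2.imread("pics/s8.png")
for n,(x0,y0,x1,y1) in dict(tin=(265,155,300,205),ring=(255,203,305,232),box=(258,225,302,280)).items(): print(n,np.abs(a[y0:y1,x0:x1].astype(int)-b[y0:y1,x0:x1]).mean())
E
```

```text
red ((587.4805908203125, 18.354293823242188), (90.6704330444336, 97.61381530761719), 34.119422912597656)
tin [[585.40538591  19.40222902  45.        ]]
yellow ((517.3299560546875, 110.58929443359375), (96.74198913574219, 98.40157318115234), 34.12209701538086)
box top [518.48177381 112.21378582  41.        ]
blue ((453.856201171875, 203.16107177734375), (96.48650360107422, 98.61769104003906), 34.052642822265625)
sheave [[455.40854659 205.64137153  28.        ]] nut [[456.11225657 204.77550263  38.        ]]
tin 1.104
ring 1.1845977011494253
box 1.1548209366391184
```

All parts are within about 3 mm of the mat middles, the decoys haven't moved, and the gripper is clear. Handing in.

```bash
python3 -c "
from plant import ticket
print(ticket.close_job())"
```

```text
the job is handed in; nothing more can be done
None
```

The kit is packed and handed in at about 29 s of the 96 s allowed, with the gripper lifted clear of everything. I placed the sheave on blue first, then the wing nut on top of it, the small box on yellow and the brass tin on red.

My last camera checks, against limits of 15 mm:

| Part | Measured offset |
|---|---|
| Sheave from the blue mat's middle | about 3 mm |
| Wing nut from the sheave's centre | about 1 mm |
| Small box from the yellow mat's middle | about 2 mm |
| Brass tin from the red mat's middle | about 2 mm |

- **Stance:** the wing nut is standing, the tin is upright and the box lies flat in the final side view. I judged tilt by eye, not by measurement.
- **Parts to leave alone:** the grey tin, larger box and wooden ring show no visible change between the first and last side views.
- **Disagreements:** world positions from the wrist camera differed by 2–4 mm between views, because of calibration and noise in the orientation reading, so I compared each part with its mat in the same picture. The red mat was partly masked (91 mm seen instead of 97), so the tin's offset is good to a few mm.

No check failed. The highest wrist force I read was about 20 N, while setting the sheave down.

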